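# Unhook the bin of hinges and load the kit tray

### The job

Fetch the yellow bin of hinges from the rack for the job: pinch its front rim, tip the front up so that the foot at the back swings out from under the keeper bar, then lift the lip off the rail and stand the bin upright on the bare bench top. Let go, take a fresh hold across its two sides, and lower it into the empty bay of the wooden tray, flat on the tray's floor with its low front facing the same way as the blue bin's. Don't drop it or tip it steeply, keep both hinges in it, and leave the other bins where they are.

Things in the scene. Friction and masses are not known exactly. Their poses are not given: they have to be found in the camera images.
- bin_yellow: Yellow open hanging bin to fetch, 66 mm wide (y), 160 long (x -79 to 81), 75 high, walls 3-4 mm, about 0.4 kg full. Origin: middle of underside; x to its rear (rail side), -x to its low front, z up. Starts hung level, its underside 114 mm above the bench. Sides 75 mm high behind x = 3 mm, sloping to 45 at the front, their outer faces flat: hold it there across y. Inner floor 4 mm up; front 50 mm of floor bare.
- rim (a point): Centre of the thick rim topping the yellow bin's front wall, at x -71, y 0, z 39 mm in the bin; bin's axes. A straight grip bar 66 mm long (y), 10 thick, 16 deep down the wall (8 mm to its top edge). The wall leans outward 20 degrees (top towards -x): to pinch the rim square, one finger inside the bin, one outside, tilt the fingers likewise.
- lip (a point): Where the rail bears on the yellow bin: middle of the underside of its lip, at x 70, y 0, z 71 mm in the bin; bin's axes. The lip sticks out at the top of the rear wall (outer face x = 65) and ends in a nib reaching 7 mm below its underside, its inner face 10 mm behind the wall at the top and flaring back 25 degrees; rear end x = 81. The rail stands in this slot, touching the nib.
- foot (a point): Tip of the yellow bin's foot, at x 73, y 0, z 5 mm in the bin; bin's axes. The foot, 5 mm high and 40 wide, sticks out 8 mm behind the bottom of the rear wall, tucked under the keeper bar with 3 mm to spare, so the bin can't be lifted straight up.
- rack: Grey steel bin rack fixed to the bench. Origin on the bench below the rail's middle; y along the rail, -x its front (robot side), z up. Posts 205 mm high at y = +-165 mm on feet 30 wide, 12 high, from x = -110 to 80. Three bins hang on it at y = -82, 0, 82 mm, 16 mm apart; yellow may be any of them. Nothing above or behind the rail.
- rail_top (a point): Middle of the top edge of the hanging rail, 185 mm above the bench; rack's axes. The rail is a smooth upright steel strip 4 mm thick (x -2 to 2), 30 high; lips rest on it. Tilt a bin about this edge: about 7 degrees front-up frees its foot, 10 to 15 is ample; tilted more than 20 the nib binds. Then ease the bin 3 mm towards the rail and lift straight up.
- keeper (a point): Middle of the keeper bar's front face, 129 mm above the bench; rack's axes. The bar runs post to post, 14 mm high (122 to 136), from x = -8 to 2 mm. The rear walls of the hung bins rest against it and their feet are below it.
- bin_red: Red bin of the same make, with dowels, hung on the rack; stays there. Origin and axes as for the yellow.
- bin_green: Green bin of the same make, with brass knobs, hung on the rack; stays there. Origin and axes as for the yellow.
- tray: Wooden kit tray fixed on the bench: 200 mm (x) by 250 mm (y, plus a 14 mm carrying cleat at each y end), walls and middle divider 45 mm high, floor 6 mm thick. Two bays side by side in y, each 176 mm long (x) and 108 wide (y), divider 10 mm. Origin: middle of its underside; -x towards the robot, z up.
- bay (a point): Middle of the floor of the tray's empty bay (its +y bay), 6 mm above the bench; tray's axes. A bin has 8 mm to spare at each end and 21 mm at each side. The bench straight ahead of the robot, between tray and rack, is bare: about 150 mm wide at x 0.40 to 0.60 m around y = -0.03 m; only a low try square lies beyond it.
- bin_blue: Blue bin of the same make, with wooden knobs, standing in the tray's -y bay, its low front to the tray's -x; stays there. Origin and axes as for the yellow.
- hinge0: Folded brass hinge, 31 x 50 x 7 mm, 60 g, loose on the yellow bin's floor at the rear. Origin: middle of its underside.
- hinge1: A second, identical hinge in the yellow bin, nearer its middle.

How it is judged (in metres and radians):
On the way, in this order (a step that is already met when the one before it is completed fails the run):
1. the yellow bin's front is tipped up until its foot is out from under the keeper (7 degrees or more), its lip still on the rail (angle between bin_yellow's own x axis and vertical above 1.6908 rad and z of lip in the frame of rack between 0.176 and 0.194 m and x of lip in the frame of rack between -0.015 and 0.015 m), for 0.1 s.
2. the yellow bin stands upright on the bench top, let go, with both hinges in it (height (world z) of bin_yellow below 0.003 m and angle between bin_yellow's own z axis and vertical below 0.05 rad and contact force between the fingers and bin_yellow below 0.2 N and linear speed of bin_yellow below 0.02 m/s and distance between each of hinge0, hinge1 and bin_yellow below 0.08 m and z of each of hinge0, hinge1 in the frame of bin_yellow above 0.002 m), for 0.3 s.
3. the yellow bin is lifted off the bench, held across its two sides (height (world z) of bin_yellow above 0.015 m and contact force between the fingers and bin_yellow above 1 N and x of the grasp point in the frame of bin_yellow between -0.045 and 0.052 m and y of the grasp point in the frame of bin_yellow between -0.02 and 0.02 m), for 0.1 s.
At the end, for the whole second after the job is handed in: Yellow bin upright on the floor of the empty bay (4 mm in height, 20 mm along, 25 mm across, 0.06 rad), low front to the tray's -x like the blue bin's, let go and at rest, both hinges in it; red, green and blue bins within 20 mm of where they started (x of bin_yellow in the frame of bay between -0.02 and 0.02 m and y of bin_yellow in the frame of bay between -0.025 and 0.025 m and z of bin_yellow in the frame of bay between -0.004 and 0.004 m and angle between bin_yellow's own z axis and vertical below 0.06 rad and x of rim in the frame of tray below -0.03 m and contact force between the fingers and bin_yellow below 0.2 N and linear speed of bin_yellow below 0.02 m/s and distance between each of hinge0, hinge1 and bin_yellow below 0.08 m and z of each of hinge0, hinge1 in the frame of bin_yellow above 0.002 m and distance of each of bin_red, bin_green, bin_blue from where it was at the start of the episode below 0.02 m); the robot touches nothing.
It fails at once if the red, green or blue bin is shifted more than 20 mm (distance of any of bin_red, bin_green, bin_blue from where it was at the start of the episode above 0.02 m).
It fails at once if a hinge falls out of the yellow bin (distance between any of hinge0, hinge1 and bin_yellow above 0.11 m).
It fails at once if the yellow bin is tipped more than 45 degrees (angle between bin_yellow's own z axis and vertical above 0.785 rad).
It fails at once if the yellow bin is dropped (falling free faster than 0.6 m/s) (linear speed of bin_yellow above 0.6 m/s and contact force between the fingers and bin_yellow below 0.2 N).
It also fails if it takes over 61 s, if anything falls off the work surface, if the arm or the gripper's body presses on something with over 40 N, if the wrist force passes 120 N, or if a joint passes its speed limit or range.

### The arm

A 6-joint arm with a two-finger parallel gripper is mounted at the origin on the work surface. World frame = base frame: x ahead of the robot, y to its left, z up, the work surface at z = 0. Lengths are in m, angles in degrees, forces in N, time in s.
With the tool pointing down it reaches from about 0.35 to 0.8 m from the base axis. Payload 7.3 kg.
Tool frame: the origin (TCP) lies midway between the tips of the shut fingers; the grasp point (between the pads) lies 19 mm behind it; z points along the fingers, y is the line along which they close (so a half turn about z gives the same grasp; the last joint's range is limited). The gripper opens to 85 mm and grips with 20 to 120 N. Pads are 22 mm wide; open, the fingers measure 114 mm over their backs; the gripper's body (76 mm by 85 mm) begins 54 mm behind the grasp point. The pads swing forward as they close: fully open they stand 13 mm farther back than shut.
Start: joints at [64.343, 19.595, 87.324, -0, 73.075, -8.365], TCP at [0.156, 0.501, 0.231] pointing down, gripper open.
Joint ranges: [-145.02, 145.02], [-44.19, 115.74], [2.07, 154.8], [-57.11, 237.11], [16.16, 152.29], [-177.93, 177.93]. Speed limits (degrees/s): [147.25, 147.25, 180, 180, 180, 180].

### API

Orientations are given as [roll, pitch, yaw] about the fixed x, y, z axes, in that order (R = Rz(yaw) Ry(pitch) Rx(roll)).
In Python, from cell import bot gives the robot as it stands.
- The arm moves only by the shell command python3 -m inch 'ROWS' [OPENING] [FORCE]. ROWS is JSON, a list of rows, each an object of numbers: "tx", "ty", "tz": the shift along the tool's x, y, z scaled (see below); "ax", "ay", "az": the turn, a rotation vector about the tool's x, y, z scaled (see below). In form: [{"tx": .., "ty": .., "tz": .., "ax": .., "ay": .., "az": ..}, ...]. A call has 1 to 20 rows; each row is the pose to reach, as a shift and turn from the pose commanded when the call began, along the tool's axes at that moment; what a row does not reach only later rows make up. The controller multiplies each number of a shift by 0.1 m and each number of a turn by 0.5 rad. A row lasts 1/10 s, in which the tool goes at most 50 mm and 8.59 degrees, less where a joint would pass 70% of its speed; a pose out of reach is approached as far as the arm can. A call with a number of a shift or a turn outside -1 to 1 is refused whole. A call with a gripper value outside its range is refused whole. OPENING is the gripper's target within -1 to 1 (shut at 1, half-way at 0, fully open at -1), set as the call begins (- or left out, the last holds). The fingers move at their own pace and stop on an object; FORCE is the grip in N (left out, the last holds). Time passes only in rows, so rows that repeat a pose let the fingers close. It gives the time, the measured TCP pose, the force, the opening and the grip force at its end, in the units of the state.
- bot.sense(): the state, without advancing time (a new reading comes with each control period).
- bot.grab_frame(name): name is "side" or "top" or "wrist"; returns the picture (400x640x3 uint8, red, green, blue); there is no depth.
- bot.camera_params(name): a dict with "intrinsics" (3x3 intrinsics, pixels), "extrinsics" (4x4, takes a point from camera to world coordinates); the wrist camera has in their place "T_tool_cam" (4x4, takes a point from camera to tool coordinates, whose origin is the TCP and whose axes are the flange's). Camera axes: x right, y up, looking along -z (the intrinsics and any distortion apply to the point x, -y, -z); pixel columns grow to the right and rows downward; lengths in m; the calibration is good to about 2 mm. A picture is of the moment at which its call begins: read the wrist's pose just before it. camera_params takes no time and is no camera call.
- bot.job_done(): hands the job in; it is judged then, once.
The state is a dict: "time_s": time; "q": joint angles; "qvel": joint speeds; "joint_torque": joint torques, N m; "tool_pos": TCP position; "eef_rot": TCP orientation; "force": force on the tool from outside, world axes, zero at the start; "ft_torque": the same for the moment, N m; "grip_width": opening from 0.0 (shut) to 1.0 (fully open); "gripper_force": force on a finger pad.
Only numpy, scipy, OpenCV 4.12 (cv2) and the standard library are available. Lean on these libraries where they do the work, as an engineer would, in place of code of your own. Each camera call takes 0.05 s, during which the arm holds its last target. There are 200 camera calls.

## Working session

There is one attempt and no reset: what is moved stays moved. The work goes in short steps, Python scripts to look and compute and a shell command to move; the robot and the scene stay as the last step left them, time stands still between calls to the robot, and variables do not carry over. Pictures are saved under pics/ and viewed, at most 10 in all, crops included, and the job is handed in when it is done.

```bash
ls; mkdir -p pics; python3 - <<'E'
from cell import bot
import cv2
s=bot.sense();print(s)
for n in("side","top"):
    cv2.imwrite(f"pics/{n}0.png",bot.grab_frame(n)[:,:,::-1])
    p=bot.camera_params(n);print(n,p)
print(bot.camera_params("wrist"))
E
```

```text
pics
{'time_s': 0.0, 'q': array([ 6.43421586e+01,  1.96346829e+01,  8.73778405e+01,  6.13398021e-04,
        7.30736307e+01, -8.36329257e+00]), 'qvel': array([ 0.01105434, -0.05267044, -0.04062418,  0.00663223,  0.12841918,
       -0.10056178]), 'joint_torque': array([-1.02032449e-03, -4.33680224e+01, -2.46010959e+01, -3.32882455e-04,
        7.91095459e-03, -9.23477444e-06]), 'tool_pos': array([0.15585832, 0.50091289, 0.23063812]), 'eef_rot': array([-1.79914847e+02, -1.31113597e-02,  1.62705262e+02]), 'force': array([-0.05302825, -0.33693463, -0.50096055]), 'ft_torque': array([0.04496256, 0.01137681, 0.02665443]), 'gripper_force': 0.0, 'grip_width': 0.9994186480610289}
side {'intrinsics': array([[429.3391853 ,   0.        , 314.28428264],
       [  0.        , 429.3391853 , 203.53415728],
       [  0.        ,   0.        ,   1.        ]]), 'extrinsics': array([[ 0.99261426,  0.07946385, -0.0916648 ,  0.45097498],
       [-0.12082461,  0.71533194, -0.68825985, -0.93382361],
       [ 0.01087898,  0.69425191,  0.71964987,  1.09781721],
       [ 0.        ,  0.        ,  0.        ,  1
[... 273 characters left out ...]
.99972441,  0.02342836,  0.00148968, -0.01036642],
       [ 0.00350032,  0.08601579,  0.99628762,  1.15252547],
       [ 0.        ,  0.        ,  0.        ,  1.        ]])}
{'intrinsics': array([[348.3902659 ,   0.        , 322.59990227],
       [  0.        , 348.3902659 , 201.02459268],
       [  0.        ,   0.        ,   1.        ]]), 'T_tool_cam': array([[ 1.86422167e-04,  9.57652050e-01,  2.87927972e-01,
         7.27019731e-02],
       [ 9.99999977e-01, -2.07884688e-04,  4.39659789e-05,
         4.48861723e-05],
       [ 1.01959927e-04,  2.87927958e-01, -9.57652067e-01,
        -1.42957828e-01],
       [ 0.00000000e+00,  0.00000000e+00,  0.00000000e+00,
         1.00000000e+00]])}
```

View pics/top0.png

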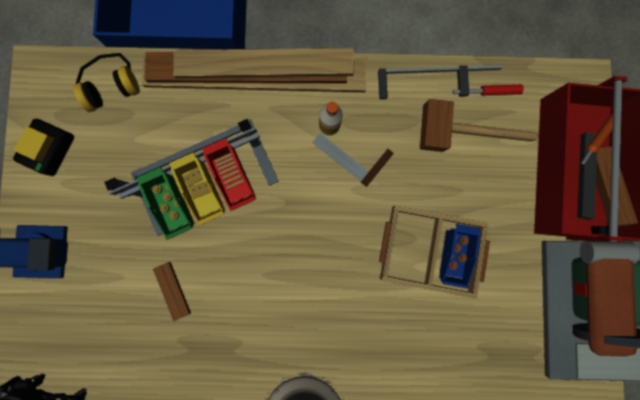

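View pics/side0.png

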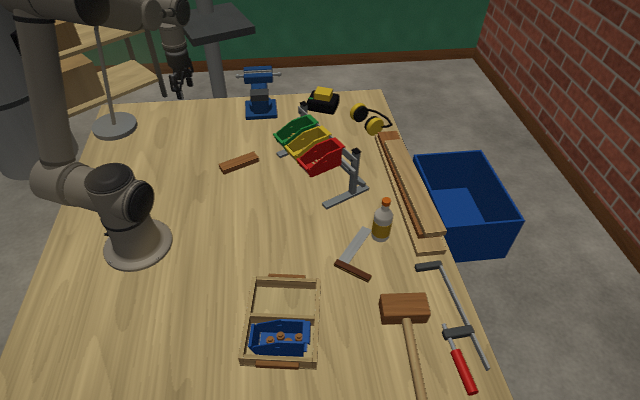

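The top view shows the yellow bin in the middle, around (197,187), between green (165,203) and red (230,175), with the rack turned about 20°. The tray is around (435,250), with its empty bay on the left (410,247) and the blue bin at (461,256). The side view agrees.

```bash
cat > h.py <<'E'
import numpy as np, cv2
from cell import bot
from scipy.spatial.transform import Rotation as R
def tool():
    s=bot.sense(); T=np.eye(4); T[:3,:3]=R.from_euler('xyz',s['eef_rot'],degrees=True).as_matrix(); T[:3,3]=s['tool_pos']; return T
def cam(n,T=None):
    p=bot.camera_params(n)
    return p['intrinsics'], (p['extrinsics'] if n!='wrist' else T@p['T_tool_cam'])
def onz(c,uv,z):
    K,E=c; uv=np.atleast_2d(uv).astype(float)
    d=np.c_[(uv[:,0]-K[0,2])/K[0,0],-(uv[:,1]-K[1,2])/K[1,1],-np.ones(len(uv))]@E[:3,:3].T
    return E[:3,3]+d*((z-E[2,3])/d[:,2])[:,None]
def proj(c,P):
    K,E=c; q=(np.atleast_2d(P)-E[:3,3])@E[:3,:3]
    return np.c_[K[0,2]+K[0,0]*q[:,0]/-q[:,2],K[1,2]+K[1,1]*-q[:,1]/-q[:,2]]
def mask(im,col):
    h,s,v=cv2.split(cv2.cvtColor(im,cv2.COLOR_RGB2HSV))
    lo,hi={'yellow':(22,32),'green':(50,80),'blue':(105,125),'red':(170,200)}[col]
    hh=h.astype(int); hh=np.where((col=='red')&(hh<8),hh+180,hh)
    return ((hh>=lo)&(hh<=hi)&(s>170)&(v>50)).astype(np.uint8)
def blob(m,near):
    n,l,st,c=cv2.connectedComponentsWithStats(m)
    i=1+np.argmin(np.hypot(*(c[1:]-near).T)+1e3*(st[1:,4]<60)); return (l==i).astype(np.uint8),st[i],c[i]
E
python3 - <<'E'
from h import *
im=cv2.imread('pics/top0.png')[:,:,::-1]; c=cam('top')
for col,near in (('yellow',(197,187)),('green',(165,203)),('red',(230,175)),('blue',(461,256))):
    b,st,ce=blob(mask(im,col),near)
    r=cv2.minAreaRect(cv2.findContours(b,0,2)[0][0]); print(col,st,r, onz(c,r[0],0.15 if col!='blue' else .05).round(3))
print('posts',onz(c,[[113,186],[245,126]],.205).round(3))
print('tray out corners',onz(c,[[394,207],[486,222],[382,280],[476,296]],.045).round(3))
cr=np.hstack([cv2.resize(im[110:250,100:300],None,fx=4,fy=4,interpolation=3)])
cv2.imwrite('pics/crop1.png',cr[:,:,::-1])
E
```

```text
yellow [ 170  153   54   72 1391] ((195.50003051757812, 188.5), (68.42367553710938, 31.75216293334961), 63.43495178222656) [[0.584 0.272 0.15 ]]
green [167 208  24  29  89] ((180.97549438476562, 225.35858154296875), (16.818696975708008, 31.301464080810547), 25.70995330810547) [[0.495 0.303 0.15 ]]
red [ 203  139   52   71 1337] ((228.0218048095703, 173.81781005859375), (68.59552764892578, 29.95547866821289), 65.85445404052734) [[0.621 0.196 0.15 ]]
blue [443 225  37  62 705] ((461.9792175292969, 255.59982299804688), (28.0233154296875, 60.16650390625), 11.768289566040039) [[ 0.435 -0.401  0.05 ]]
posts [[0.579 0.444 0.205]
 [0.725 0.15  0.205]]
tray out corners [[ 0.558 -0.224  0.045]
 [ 0.524 -0.467  0.045]
 [ 0.367 -0.194  0.045]
 [ 0.332 -0.438  0.045]]
```

View pics/crop1.png

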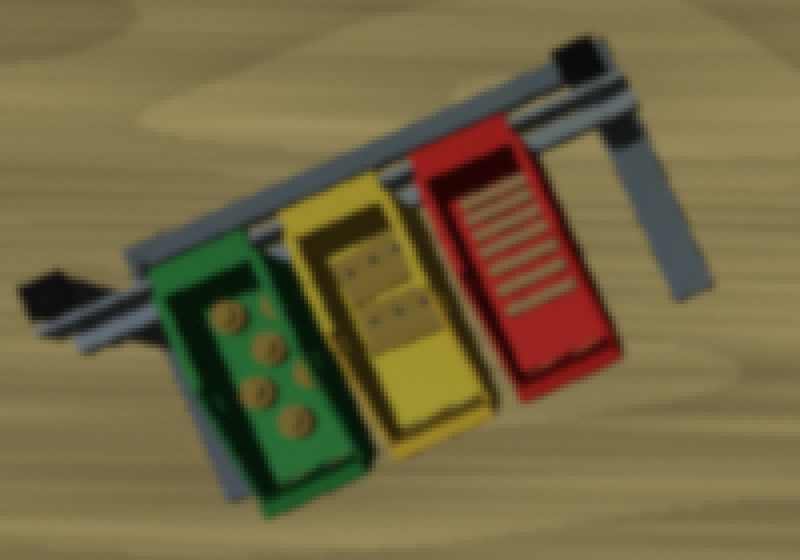

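Green, yellow and red hang in that order from +y to -y, and rack yaw is about 26°. The post-to-post distance comes out at 328 mm against 330 given, and the tray yaw is about -9°. Next I move the wrist camera over the yellow bin for a precise measurement.

```bash

python3 -m inch '[{"tx":-0.2,"tz":-0.4},{"tx":-0.55,"ty":-0.1,"tz":-0.8},{"tx":-0.95,"ty":-0.18,"tz":-1}]' -0.2
python3 -m inch '[{"tx":-0.4,"ty":-0.1},{"tx":-0.95,"ty":-0.18}]'
python3 -m inch '[{"tx":-0.45,"ty":-0.1},{"tx":-0.95,"ty":-0.18}]'
python3 -m inch '[{"tx":-0.45,"ty":-0.1},{"tx":-0.95,"ty":-0.18}]'
python3 -m inch '[{"tx":-0.4,"ty":-0.1,"az":0.2},{"tx":-0.7,"ty":-0.15,"az":0.4},{"tx":-0.9,"ty":-0.18,"az":0.6},{"tx":-0.95,"ty":-0.18,"az":0.8}]'
python3 -m inch '[{"az":0.25},{"az":0.5},{"az":0.75},{"az":0.83},{"az":0.83},{"az":0.83},{"az":0.83}]'
python3 - <<'E'
from h import *
T=tool(); np.save('T1.npy',T); im=bot.grab_frame('wrist'); cv2.imwrite('pics/w1.png',im[:,:,::-1]); print(T.round(4))
E
```

```text
[[-9.548e-01  2.972e-01 -6.000e-04  1.559e-01]
 [ 2.972e-01  9.548e-01 -1.200e-03  5.010e-01]
 [ 2.000e-04 -1.300e-03 -1.000e+00  2.307e-01]
 [ 0.000e+00  0.000e+00  0.000e+00  1.000e+00]]invalid input
invalid input
invalid input
invalid input
invalid input
invalid input
```

View pics/w1.png

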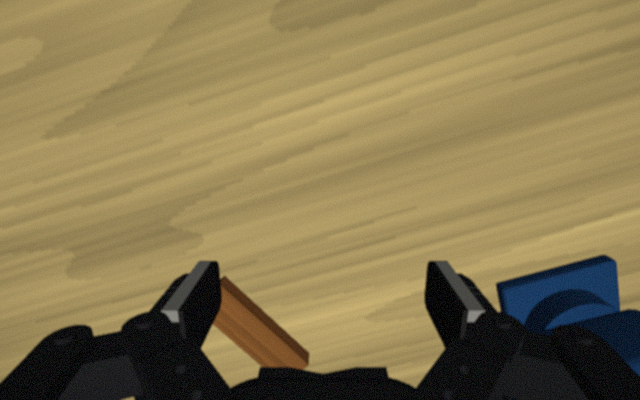

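The picture shows only bare bench, with the fingers at (190,290) and (455,290). The calls were refused, probably because every row needs all six keys.

```bash

python3 -m inch '[{"tx":-0.2,"ty":0,"tz":-0.4,"ax":0,"ay":0,"az":0},{"tx":-0.55,"ty":-0.1,"tz":-0.8,"ax":0,"ay":0,"az":0},{"tx":-0.95,"ty":-0.18,"tz":-1,"ax":0,"ay":0,"az":0}]' -0.2
python3 -m inch '[{"tx":-0.4,"ty":-0.1,"tz":0,"ax":0,"ay":0,"az":0},{"tx":-0.95,"ty":-0.18,"tz":0,"ax":0,"ay":0,"az":0}]'
python3 -m inch '[{"tx":-0.45,"ty":-0.1,"tz":0,"ax":0,"ay":0,"az":0},{"tx":-0.95,"ty":-0.18,"tz":0,"ax":0,"ay":0,"az":0}]'
python3 -m inch '[{"tx":-0.45,"ty":-0.1,"tz":0,"ax":0,"ay":0,"az":0},{"tx":-0.95,"ty":-0.18,"tz":0,"ax":0,"ay":0,"az":0}]'
python3 -m inch '[{"tx":-0.4,"ty":-0.1,"tz":0,"ax":0,"ay":0,"az":0.2},{"tx":-0.7,"ty":-0.15,"tz":0,"ax":0,"ay":0,"az":0.4},{"tx":-0.9,"ty":-0.18,"tz":0,"ax":0,"ay":0,"az":0.6},{"tx":-0.95,"ty":-0.18,"tz":0,"ax":0,"ay":0,"az":0.8}]'
python3 -m inch '[{"tx":0,"ty":0,"tz":0,"ax":0,"ay":0,"az":0.25},{"tx":0,"ty":0,"tz":0,"ax":0,"ay":0,"az":0.5},{"tx":0,"ty":0,"tz":0,"ax":0,"ay":0,"az":0.75},{"tx":0,"ty":0,"tz":0,"ax":0,"ay":0,"az":0.83},{"tx":0,"ty":0,"tz":0,"ax":0,"ay":0,"az":0.83},{"tx":0,"ty":0,"tz":0,"ax":0,"ay":0,"az":0.83},{"tx":0,"ty":0,"tz":0,"ax":0,"ay":0,"az":0.83}]'
python3 - <<'E'
from h import *
T=tool(); np.save('T1.npy',T); im=bot.grab_frame('wrist'); cv2.imwrite('pics/w2.png',im[:,:,::-1]); print(T.round(4))
E
```

```text
time_s: 0.45
tool_pos: [0.2415, 0.4561, 0.3338]
eef_rot: [179.8, 0.0, 162.9]
force: [1.0, 1.5, -0.6]
grip_width: 0.597
gripper_force: 0.0
time_s: 0.65
tool_pos: [0.3224, 0.4122, 0.3323]
eef_rot: [179.9, 0.0, 162.8]
force: [0.1, 1.2, 0.2]
grip_width: 0.601
gripper_force: 0.0
time_s: 0.85
tool_pos: [0.4076, 0.3665, 0.3313]
eef_rot: [180.0, -0.0, 162.7]
force: [-0.1, 0.1, 0.6]
grip_width: 0.601
gripper_force: 0.0
time_s: 1.05
tool_pos: [0.4925, 0.3213, 0.3312]
eef_rot: [-180.0, -0.0, 162.7]
force: [1.3, 0.6, 0.1]
grip_width: 0.602
gripper_force: 0.0
time_s: 1.45
tool_pos: [0.5786, 0.2753, 0.3299]
eef_rot: [-179.9, -0.0, 139.4]
force: [-0.1, 0.5, -0.5]
grip_width: 0.598
gripper_force: 0.0
time_s: 2.15
tool_pos: [0.5766, 0.2771, 0.3311]
eef_rot: [-180.0, -0.0, 116.1]
force: [-0.1, -1.4, -0.5]
grip_width: 0.601
gripper_force: 0.0
[[-4.394e-01  8.983e-01 -3.000e-04  5.766e-01]
 [ 8.983e-01  4.394e-01 -0.000e+00  2.771e-01]
 [ 1.000e-04 -3.000e-04 -1.000e+00  3.311e-01]
 [ 0.000e+00  0.000e+00  0.000e+00  1.000e+00]]
```

View pics/w2.png

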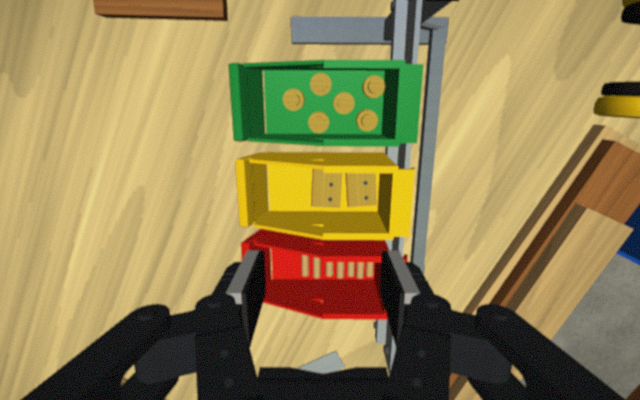

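The wrist view shows the yellow bin clearly. Its rear lip corners are near (413,168) and (411,239), its front rim corners near (238,160) and (247,227), and the hinges are at (326,190) and (361,190).

```bash
python3 - <<'E'
from h import *
T=np.load('T1.npy'); c=cam('wrist',T); im=cv2.imread('pics/w2.png')[:,:,::-1]
h,s,v=cv2.split(cv2.cvtColor(im,cv2.COLOR_RGB2HSV))
m=((h>=22)&(h<=32)&(s>185)).astype(np.uint8); b,st,ce=blob(m,(320,197)); print(st,ce)
q=cv2.approxPolyDP(max(cv2.findContours(b,0,2)[0],key=len),4,True)[:,0]; print(q.tolist())
ys=np.arange(178,232,3); 
rear=np.array([[np.nonzero(b[y])[0].max(),y] for y in ys]); fy=np.arange(168,220,3)
front=np.array([[np.nonzero(b[y])[0].min(),y] for y in fy])
pr=onz(c,rear+[1,.5],.189); pf=onz(c,front+[0,.5],.159)
for n,p in(('rear',pr),('front',pf)):
    l=cv2.fitLine(p[:,:2].astype(np.float32),cv2.DIST_HUBER,0,.001,.001)[:,0]; print(n,p.mean(0).round(4),'yaw',np.degrees(np.arctan2(-l[0],l[1]))%180, p[[0,-1]].round(4).tolist())
# lip corners in y: cols near rear
for x in (398,403,408):
    r=np.nonzero(b[:,x])[0]; print(x,r.min(),r.max(),onz(c,[[x,r.min()],[x,r.max()+1]],.189).round(4).tolist())
for x in (240,244):
    r=np.nonzero(b[:,x])[0]; print(x,r.min(),r.max(),onz(c,[[x,r.min()],[x,r.max()+1]],.159).round(4).tolist())
E
```

```text
[  236   153   178    87 11877] [322.93887345 195.60427717]
[[236, 160], [241, 225], [323, 239], [408, 235], [413, 169], [399, 169], [383, 153], [259, 153]]
rear [0.6523 0.2968 0.189 ] yaw 25.507889 [[0.6427, 0.3172, 0.189], [0.662, 0.2757, 0.189]]
front [0.5122 0.2288 0.159 ] yaw 25.823502 [[0.5014, 0.2508, 0.159], [0.5235, 0.2062, 0.159]]
398 168 236 [[0.6263, 0.3191, 0.189], [0.6569, 0.2653, 0.189]]
403 169 235 [[0.6304, 0.3202, 0.189], [0.6604, 0.2681, 0.189]]
408 170 235 [[0.6346, 0.3213, 0.189], [0.6643, 0.27, 0.189]]
240 159 224 [[0.5014, 0.2605, 0.159], [0.5256, 0.201, 0.159]]
244 158 225 [[0.5043, 0.263, 0.159], [0.5295, 0.2017, 0.159]]
```

```bash
cat >> h.py <<'E'
def rel(Tg,T=None):
    T=tool() if T is None else T; D=np.linalg.inv(T)@Tg
    print('t',(D[:3,3]/.1).round(3),'a',(R.from_matrix(D[:3,:3]).as_rotvec()/.5).round(3))
def binT(x,y,z,yaw,tilt=0):
    B=np.eye(4); B[:3,:3]=R.from_euler('zy',[0,0]).as_matrix() if 0 else (R.from_euler('z',yaw,degrees=True)*R.from_euler('y',tilt,degrees=True)).as_matrix(); B[:3,3]=[x,y,z]; return B
def pinch(back=0):  # tool pose in bin frame for rim pinch
    a=np.radians(20); G=np.eye(4); z=np.array([np.sin(a),0,-np.cos(a)])
    G[:3,:3]=np.c_[[0,1,0],[np.cos(a),0,np.sin(a)],z]; G[:3,3]=np.array([-.071,0,.039])+z*(.019-back); return G
E
python3 - <<'E'
from h import *
c=cam('top'); U=np.array([.901,.4337]);V=np.array([-.4337,.901])
p=onz(c,[[199.5,225],[223.75,212.5]],.159)[:,:2]; q=onz(c,[[170.75,163],[193.75,153]],.189)[:,:2]
print('front u',p@U,'v',p@V,'rear',q@U,q@V)
u,v=.637,-.0149; xy=u*U+v*V; print(xy)
B=binT(*xy,.114,25.7); np.save('B.npy',B)
A=B@pinch(.09); rel(A); rel(B@pinch(),A)
E
```

```text
front u [0.55847216 0.5619974 ] v [ 0.01555077 -0.0481308 ] rear [0.71374001 0.7134273 ] [ 0.01301738 -0.04457284]
[0.58039913 0.262842  ]
t [-0.139 -0.981  1.115] a [-0.698 -0.002  0.012]
t [0.  0.  0.9] a [-0. -0.  0.]
```

```bash

python3 -m inch '[{"tx":-0.05,"ty":-0.3,"tz":0.2,"ax":-0.2,"ay":0,"az":0},{"tx":-0.1,"ty":-0.6,"tz":0.5,"ax":-0.4,"ay":0,"az":0.01},{"tx":-0.139,"ty":-0.9,"tz":0.8,"ax":-0.6,"ay":0,"az":0.01},{"tx":-0.139,"ty":-0.981,"tz":1,"ax":-0.698,"ay":0,"az":0.012},{"tx":-0.139,"ty":-0.981,"tz":1,"ax":-0.698,"ay":0,"az":0.012},{"tx":-0.139,"ty":-0.981,"tz":1,"ax":-0.698,"ay":0,"az":0.012}]' -0.2
python3 -m inch '[{"tx":0,"ty":-0.01,"tz":0.15,"ax":0,"ay":0,"az":0},{"tx":0,"ty":-0.02,"tz":0.3,"ax":0,"ay":0,"az":0},{"tx":0,"ty":-0.03,"tz":0.45,"ax":0,"ay":0,"az":0},{"tx":0,"ty":-0.04,"tz":0.6,"ax":0,"ay":0,"az":0},{"tx":0,"ty":-0.04,"tz":0.6,"ax":0,"ay":0,"az":0},{"tx":0,"ty":-0.04,"tz":0.6,"ax":0,"ay":0,"az":0}]'
python3 - <<'E'
from h import *
T=tool(); np.save('T2.npy',T); im=bot.grab_frame('wrist'); cv2.imwrite('pics/w3.png',im[:,:,::-1])
B=np.load('B.npy'); rel(B@pinch())
E
```

```text
time_s: 2.8
tool_pos: [0.4938, 0.2214, 0.2312]
eef_rot: [160.1, -0.1, 115.7]
force: [0.6, -0.0, 1.2]
grip_width: 0.597
gripper_force: 0.0
time_s: 3.4
tool_pos: [0.512, 0.2297, 0.1752]
eef_rot: [159.8, -0.0, 115.7]
force: [0.3, -0.2, -0.1]
grip_width: 0.595
gripper_force: 0.0
t [ 0.001 -0.027  0.418] a [ 0.006 -0.001 -0.   ]
```

View pics/w3.png

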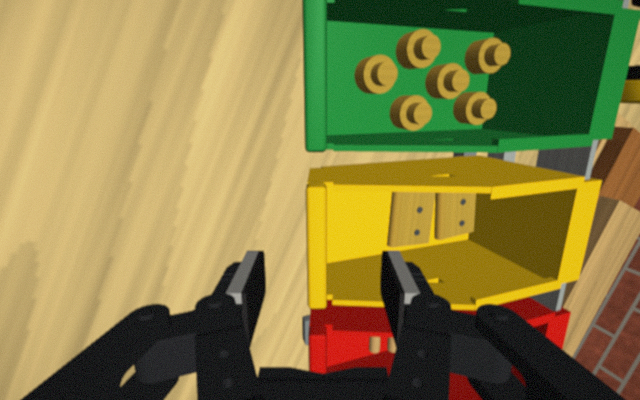

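The rim spans columns 308–327 and the fingers' mid-plane is at 322, so the tool must shift about -2.3 mm in y. The calculation gives -2.7 mm, which agrees. I close in gently.

```bash

python3 -m inch '[{"tx":0,"ty":-0.025,"tz":0.12,"ax":0,"ay":0,"az":0},{"tx":0,"ty":-0.025,"tz":0.24,"ax":0,"ay":0,"az":0},{"tx":0,"ty":-0.025,"tz":0.36,"ax":0,"ay":0,"az":0},{"tx":0,"ty":-0.025,"tz":0.42,"ax":0,"ay":0,"az":0},{"tx":0,"ty":-0.025,"tz":0.42,"ax":0,"ay":0,"az":0}]'
python3 -m inch '[{"tx":0,"ty":0,"tz":0,"ax":0,"ay":0,"az":0},{"tx":0,"ty":0,"tz":0,"ax":0,"ay":0,"az":0},{"tx":0,"ty":0,"tz":0,"ax":0,"ay":0,"az":0},{"tx":0,"ty":0,"tz":0,"ax":0,"ay":0,"az":0},{"tx":0,"ty":0,"tz":0,"ax":0,"ay":0,"az":0},{"tx":0,"ty":0,"tz":0,"ax":0,"ay":0,"az":0},{"tx":0,"ty":0,"tz":0,"ax":0,"ay":0,"az":0},{"tx":0,"ty":0,"tz":0,"ax":0,"ay":0,"az":0},{"tx":0,"ty":0,"tz":0,"ax":0,"ay":0,"az":0},{"tx":0,"ty":0,"tz":0,"ax":0,"ay":0,"az":0}]' 1 25
python3 - <<'E'
from h import *
T=tool(); s=bot.sense(); print(s['force'],s['ft_torque'])
B=np.load('B.npy'); rel(B@pinch())
E
```

```text
time_s: 3.95
tool_pos: [0.5203, 0.2342, 0.1322]
eef_rot: [160.1, -0.1, 115.7]
force: [-0.5, -0.1, 0.8]
grip_width: 0.601
gripper_force: 0.0
time_s: 4.95
tool_pos: [0.5224, 0.2348, 0.1347]
eef_rot: [159.7, -0.0, 115.7]
force: [4.8, 2.8, -1.4]
grip_width: 0.113
gripper_force: 28.6
[ 4.80008157  2.82293616 -1.38013634] [ 0.24751166 -0.49576929  0.09719439]
t [ 0.002  0.001 -0.004] a [ 0.01   0.    -0.001]
```

```bash
python3 - <<'E'
from h import *
T=tool(); B=np.load('B.npy'); P=np.array([.073,0,.071])
G=np.linalg.inv(B)@T
for t in (2,4,6,8,10,12,14):
    M=np.eye(4); M[:3,:3]=R.from_euler('y',t,degrees=True).as_matrix(); M[:3,3]=P-M[:3,:3]@P
    print(t,end=' ');rel(B@M@G)
    if t==14: X=np.eye(4); X[0,3]=.003; rel(B@X@M@G); X[2,3]=.06; rel(B@X@M@G)
E
```

```text
2 t [-0.     0.001 -0.051] a [ 0.07 -0.   -0.  ]
4 t [-0.     0.004 -0.102] a [ 0.14 -0.   -0.  ]
6 t [-0.     0.009 -0.153] a [ 0.209 -0.    -0.   ]
8 t [ 0.     0.015 -0.204] a [ 0.279 -0.    -0.   ]
10 t [ 0.     0.023 -0.254] a [ 0.349 -0.    -0.   ]
12 t [ 0.     0.033 -0.304] a [ 0.419 -0.    -0.   ]
14 t [ 0.     0.045 -0.354] a [ 0.489 -0.    -0.   ]
t [ 0.     0.073 -0.343] a [ 0.489 -0.    -0.   ]
t [ 0.     0.281 -0.906] a [ 0.489 -0.    -0.   ]
```

```bash

python3 -m inch '[{"tx":0,"ty":0,"tz":0,"ax":0,"ay":0,"az":0},{"tx":0,"ty":0,"tz":0,"ax":0,"ay":0,"az":0},{"tx":0,"ty":0,"tz":0,"ax":0,"ay":0,"az":0},{"tx":0,"ty":0.001,"tz":-0.051,"ax":0.07,"ay":0,"az":0},{"tx":0,"ty":0.004,"tz":-0.102,"ax":0.14,"ay":0,"az":0},{"tx":0,"ty":0.009,"tz":-0.153,"ax":0.209,"ay":0,"az":0},{"tx":0,"ty":0.015,"tz":-0.204,"ax":0.279,"ay":0,"az":0},{"tx":0,"ty":0.023,"tz":-0.254,"ax":0.349,"ay":0,"az":0},{"tx":0,"ty":0.033,"tz":-0.304,"ax":0.419,"ay":0,"az":0},{"tx":0,"ty":0.045,"tz":-0.354,"ax":0.489,"ay":0,"az":0},{"tx":0,"ty":0.045,"tz":-0.354,"ax":0.489,"ay":0,"az":0},{"tx":0,"ty":0.045,"tz":-0.354,"ax":0.489,"ay":0,"az":0},{"tx":0,"ty":0.045,"tz":-0.354,"ax":0.489,"ay":0,"az":0}]' 1 100
python3 - <<'E'
from h import *
T=tool(); s=bot.sense(); print(s['force'],s['ft_torque'])
im=bot.grab_frame('side');w=bot.grab_frame('wrist')
o=np.vstack([cv2.resize(im[90:200,240:400],(640,440),interpolation=3)[:,:,::-1]])
cv2.imwrite('pics/t1.png',np.hstack([cv2.resize(o,(400,275)),cv2.resize(w,(400,275))[:,:,::-1]]))
E
```

```text
time_s: 6.25
tool_pos: [0.5152, 0.2314, 0.1687]
eef_rot: [173.7, -0.0, 115.7]
force: [7.8, 3.5, -2.3]
grip_width: 0.097
gripper_force: 98.4
[ 7.84216097  3.45378841 -2.26741068] [ 0.49028492 -1.10337584  0.0497982 ]
```

View pics/t1.png

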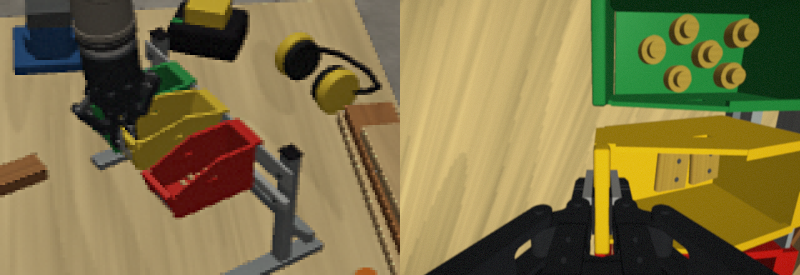

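The bin has tipped with the tool and its lip is still on the rail. The 8 N rearward force says the nib is pressing the rail, so I ease it towards the rail and check the force.

```bash

python3 -m inch '[{"tx":0,"ty":0.02,"tz":0.002,"ax":0,"ay":0,"az":0},{"tx":0,"ty":0.04,"tz":0.004,"ax":0,"ay":0,"az":0},{"tx":0,"ty":0.04,"tz":0.004,"ax":0,"ay":0,"az":0},{"tx":0,"ty":0.04,"tz":0.004,"ax":0,"ay":0,"az":0}]'
python3 -m inch '[{"tx":0,"ty":0.003,"tz":-0.03,"ax":0,"ay":0,"az":0},{"tx":0,"ty":0.006,"tz":-0.06,"ax":0,"ay":0,"az":0},{"tx":0,"ty":0.006,"tz":-0.06,"ax":0,"ay":0,"az":0}]'
```

```text
time_s: 6.75
tool_pos: [0.5168, 0.2324, 0.1679]
eef_rot: [174.0, -0.1, 115.7]
force: [0.3, 0.5, -1.3]
grip_width: 0.099
gripper_force: 98.7
time_s: 7.05
tool_pos: [0.5164, 0.2323, 0.1738]
eef_rot: [174.1, -0.1, 115.7]
force: [0.8, 0.0, -4.3]
grip_width: 0.097
gripper_force: 98.2
```

The horizontal force has gone and the full weight (~4 N) is carried. Now I lift straight up.

```bash

python3 -m inch '[{"tx":0,"ty":0.01,"tz":-0.08,"ax":0,"ay":0,"az":0},{"tx":0,"ty":0.018,"tz":-0.17,"ax":0,"ay":0,"az":0},{"tx":0,"ty":0.03,"tz":-0.29,"ax":0,"ay":0,"az":0},{"tx":0,"ty":0.044,"tz":-0.42,"ax":0,"ay":0,"az":0},{"tx":0,"ty":0.06,"tz":-0.57,"ax":0,"ay":0,"az":0},{"tx":0,"ty":0.076,"tz":-0.72,"ax":0,"ay":0,"az":0},{"tx":0,"ty":0.09,"tz":-0.85,"ax":0,"ay":0,"az":0},{"tx":0,"ty":0.1,"tz":-0.93,"ax":0,"ay":0,"az":0},{"tx":0,"ty":0.104,"tz":-0.98,"ax":0,"ay":0,"az":0},{"tx":0,"ty":0.104,"tz":-0.98,"ax":0,"ay":0,"az":0},{"tx":0,"ty":0.104,"tz":-0.98,"ax":0,"ay":0,"az":0}]'
python3 - <<'E'
from h import *
T=tool(); im=bot.grab_frame('side');w=bot.grab_frame('wrist')
o=cv2.resize(im[60:200,220:420],(400,275),interpolation=3)[:,:,::-1]
cv2.imwrite('pics/t2.png',np.hstack([o,cv2.resize(w,(400,275))[:,:,::-1]]))
# plan: bin in tool ~ inv(pinch); where to stand on bench
Bn=T@np.linalg.inv(pinch()); print(Bn.round(3))
for tgt in [(.5,-.03,.06,0)]:
    rel(binT(*tgt)@pinch())
E
```

```text
time_s: 8.15
tool_pos: [0.5169, 0.2323, 0.2722]
eef_rot: [174.1, -0.1, 115.7]
force: [0.1, -0.8, -4.1]
grip_width: 0.098
gripper_force: 98.2
[[ 0.874 -0.433  0.22   0.569]
 [ 0.421  0.901  0.104  0.257]
 [-0.243  0.001  0.97   0.236]
 [ 0.     0.     0.     1.   ]]
t [-2.014 -2.055  1.702] a [-0.484 -0.204  0.875]
```

View pics/t2.png

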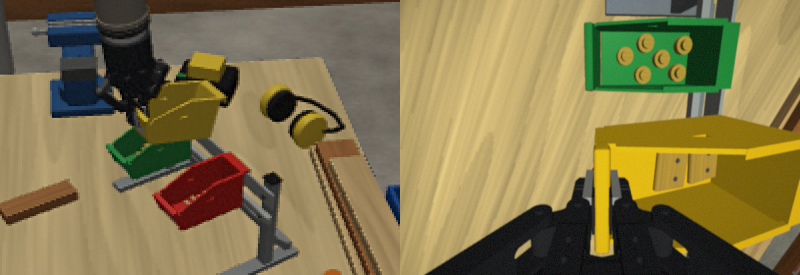

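The bin is free and above the rack, with both hinges visible in it. Next I plan the carry to the bare bench, using the tray's yaw of -9°.

```bash
python3 - <<'E'
from h import *
T=tool(); T1=T.copy(); M=T@np.linalg.inv(pinch())
x,y,z=(T[:3,3]); L=binT(0,0,0,25.7)@pinch(); L[:3,3]=T[:3,3]+[0,0,.02]; 
print(np.round((L@np.linalg.inv(pinch()))[:3,3],3))
prev=T
for p in [L,(.55,.165,.25,14),(.53,.07,.25,3),(.52,-.03,.25,-9),(.52,-.03,.16,-9),(.52,-.03,.07,-9),(.52,-.03,.008,-9)]:
    g=p if not isinstance(p,tuple) else binT(*p)@pinch()
    print(p if isinstance(p,tuple) else 'L'); rel(g,prev); prev=g
E
```

```text
[0.575 0.26  0.271]
L
t [ 0.     0.021 -0.199] a [-0.492 -0.002 -0.001]
(0.55, 0.165, 0.25, 14)
t [-0.62  -0.658 -0.019] a [ 0.    -0.14   0.384]
(0.53, 0.07, 0.25, 3)
t [-0.75  -0.387 -0.141] a [-0.    -0.131  0.361]
(0.52, -0.03, 0.25, -9)
t [-0.859 -0.13  -0.047] a [-0.    -0.143  0.394]
(0.52, -0.03, 0.16, -9)
t [ 0.    -0.308  0.846] a [-0. -0.  0.]
(0.52, -0.03, 0.07, -9)
t [-0.    -0.308  0.846] a [-0. -0.  0.]
(0.52, -0.03, 0.008, -9)
t [-0.    -0.212  0.583] a [-0. -0.  0.]
```

```bash

python3 -m inch '[{"tx":0,"ty":0.004,"tz":-0.04,"ax":-0.09,"ay":0,"az":0},{"tx":0,"ty":0.008,"tz":-0.08,"ax":-0.19,"ay":0,"az":0},{"tx":0,"ty":0.012,"tz":-0.12,"ax":-0.29,"ay":0,"az":0},{"tx":0,"ty":0.016,"tz":-0.16,"ax":-0.39,"ay":0,"az":0},{"tx":0,"ty":0.021,"tz":-0.199,"ax":-0.492,"ay":-0.002,"az":0}]'
python3 -m inch '[{"tx":-0.05,"ty":-0.06,"tz":0,"ax":0,"ay":-0.01,"az":0.03},{"tx":-0.16,"ty":-0.17,"tz":-0.005,"ax":0,"ay":-0.035,"az":0.1},{"tx":-0.28,"ty":-0.3,"tz":-0.01,"ax":0,"ay":-0.065,"az":0.18},{"tx":-0.4,"ty":-0.43,"tz":-0.015,"ax":0,"ay":-0.095,"az":0.26},{"tx":-0.52,"ty":-0.55,"tz":-0.018,"ax":0,"ay":-0.12,"az":0.33},{"tx":-0.62,"ty":-0.658,"tz":-0.019,"ax":0,"ay":-0.14,"az":0.384}]'
python3 -m inch '[{"tx":-0.12,"ty":-0.06,"tz":-0.02,"ax":0,"ay":-0.02,"az":0.06},{"tx":-0.25,"ty":-0.13,"tz":-0.05,"ax":0,"ay":-0.044,"az":0.12},{"tx":-0.38,"ty":-0.19,"tz":-0.07,"ax":0,"ay":-0.066,"az":0.18},{"tx":-0.5,"ty":-0.26,"tz":-0.09,"ax":0,"ay":-0.087,"az":0.24},{"tx":-0.63,"ty":-0.32,"tz":-0.12,"ax":0,"ay":-0.11,"az":0.3},{"tx":-0.75,"ty":-0.387,"tz":-0.141,"ax":0,"ay":-0.131,"az":0.361}]'
python3 -m inch '[{"tx":-0.14,"ty":-0.02,"tz":-0.01,"ax":0,"ay":-0.024,"az":0.065},{"tx":-0.29,"ty":-0.04,"tz":-0.02,"ax":0,"ay":-0.048,"az":0.13},{"tx":-0.44,"ty":-0.065,"tz":-0.025,"ax":0,"ay":-0.073,"az":0.2},{"tx":-0.58,"ty":-0.09,"tz":-0.03,"ax":0,"ay":-0.097,"az":0.266},{"tx":-0.7,"ty":-0.11,"tz":-0.04,"ax":0,"ay":-0.117,"az":0.322},{"tx":-0.8,"ty":-0.12,"tz":-0.045,"ax":0,"ay":-0.134,"az":0.368},{"tx":-0.859,"ty":-0.13,"tz":-0.047,"ax":0,"ay":-0.143,"az":0.394},{"tx":-0.859,"ty":-0.13,"tz":-0.047,"ax":0,"ay":-0.143,"az":0.394}]'
python3 -m inch '[{"tx":0,"ty":-0.03,"tz":0.08,"ax":0,"ay":0,"az":0},{"tx":0,"ty":-0.08,"tz":0.22,"ax":0,"ay":0,"az":0},{"tx":0,"ty":-0.14,"tz":0.38,"ax":0,"ay":0,"az":0},{"tx":0,"ty":-0.2,"tz":0.55,"ax":0,"ay":0,"az":0},{"tx":0,"ty":-0.255,"tz":0.7,"ax":0,"ay":0,"az":0},{"tx":0,"ty":-0.29,"tz":0.8,"ax":0,"ay":0,"az":0},{"tx":0,"ty":-0.308,"tz":0.846,"ax":0,"ay":0,"az":0},{"tx":0,"ty":-0.308,"tz":0.846,"ax":0,"ay":0,"az":0},{"tx":0,"ty":-0.308,"tz":0.846,"ax":0,"ay":0,"az":0},{"tx":0,"ty":-0.308,"tz":0.846,"ax":0,"ay":0,"az":0}]'
python3 - <<'E'
from h import *
T=tool(); im=bot.grab_frame('side');w=bot.grab_frame('wrist')
cv2.imwrite('pics/t3.png',np.hstack([cv2.resize(im[100:320,190:430],(400,366),interpolation=3)[:,:,::-1],cv2.resize(w,(400,366))[:,:,::-1]]))
rel(binT(.52,-.03,.07,-9)@pinch(),T);rel(binT(.52,-.03,.008,-9)@pinch(),T)
E
```

```text
time_s: 8.75
tool_pos: [0.5167, 0.2323, 0.2921]
eef_rot: [159.9, -0.0, 115.7]
force: [-0.0, -0.1, -4.3]
grip_width: 0.098
gripper_force: 98.2
time_s: 9.35
tool_pos: [0.4871, 0.148, 0.2711]
eef_rot: [160.0, -0.0, 103.8]
force: [0.2, -1.0, -4.5]
grip_width: 0.093
gripper_force: 98.2
time_s: 9.95
tool_pos: [0.4657, 0.0656, 0.272]
eef_rot: [159.9, -0.0, 92.8]
force: [0.4, 0.4, -5.1]
grip_width: 0.095
gripper_force: 98.2
time_s: 10.75
tool_pos: [0.4564, -0.0203, 0.2716]
eef_rot: [159.9, -0.1, 80.9]
force: [0.3, 0.0, -3.9]
grip_width: 0.097
gripper_force: 98.2
time_s: 11.75
tool_pos: [0.457, -0.0196, 0.1823]
eef_rot: [159.9, -0.1, 81.0]
force: [-0.8, 1.0, -3.9]
grip_width: 0.098
gripper_force: 98.2
t [-0.005 -0.32   0.853] a [ 0.005 -0.002 -0.002]
t [-0.006 -0.533  1.435] a [ 0.005 -0.002 -0.002]
```

View pics/t3.png

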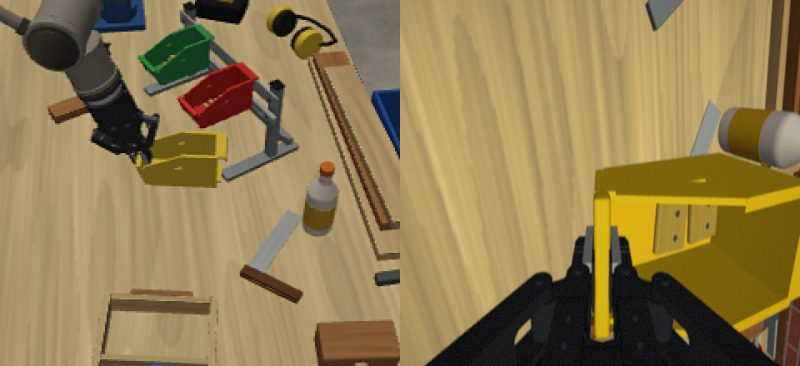

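The bin is above the bare bench, level, and both hinges are in it. Now I lower it.

```bash

python3 -m inch '[{"tx":0,"ty":-0.03,"tz":0.08,"ax":0,"ay":0,"az":0},{"tx":0,"ty":-0.08,"tz":0.22,"ax":0,"ay":0,"az":0},{"tx":0,"ty":-0.14,"tz":0.38,"ax":0,"ay":0,"az":0},{"tx":0,"ty":-0.2,"tz":0.55,"ax":0,"ay":0,"az":0},{"tx":0,"ty":-0.255,"tz":0.7,"ax":0,"ay":0,"az":0},{"tx":0,"ty":-0.29,"tz":0.8,"ax":0,"ay":0,"az":0},{"tx":0,"ty":-0.32,"tz":0.853,"ax":0,"ay":0,"az":0},{"tx":0,"ty":-0.32,"tz":0.853,"ax":0,"ay":0,"az":0}]'
python3 -m inch '[{"tx":0,"ty":-0.03,"tz":0.08,"ax":0,"ay":0,"az":0},{"tx":0,"ty":-0.08,"tz":0.22,"ax":0,"ay":0,"az":0},{"tx":0,"ty":-0.14,"tz":0.38,"ax":0,"ay":0,"az":0},{"tx":0,"ty":-0.17,"tz":0.48,"ax":0,"ay":0,"az":0},{"tx":0,"ty":-0.2,"tz":0.55,"ax":0,"ay":0,"az":0},{"tx":0,"ty":-0.212,"tz":0.583,"ax":0,"ay":0,"az":0},{"tx":0,"ty":-0.212,"tz":0.583,"ax":0,"ay":0,"az":0}]'
python3 -m inch '[{"tx":0,"ty":-0.007,"tz":0.019,"ax":0,"ay":0,"az":0},{"tx":0,"ty":-0.014,"tz":0.038,"ax":0,"ay":0,"az":0},{"tx":0,"ty":-0.02,"tz":0.056,"ax":0,"ay":0,"az":0},{"tx":0,"ty":-0.02,"tz":0.056,"ax":0,"ay":0,"az":0}]'
python3 -c "
from h import *
rel(binT(.52,-.03,.0,-9)@pinch())"
```

```text
time_s: 12.65
tool_pos: [0.4551, -0.0193, 0.0896]
eef_rot: [160.1, -0.1, 80.9]
force: [-0.4, 0.4, -4.1]
grip_width: 0.098
gripper_force: 98.2
time_s: 13.35
tool_pos: [0.4658, -0.0205, 0.054]
eef_rot: [162.0, -0.2, 81.0]
force: [0.8, 0.4, -3.6]
grip_width: 0.093
gripper_force: 98.3
time_s: 13.75
tool_pos: [0.4667, -0.0206, 0.0514]
eef_rot: [162.3, -0.2, 81.0]
force: [-0.7, -0.5, -4.6]
grip_width: 0.096
gripper_force: 98.4
t [-0.011 -0.191  0.256] a [-0.08  -0.008 -0.003]
```

```bash
python3 -c "
from h import *
print(bot.sense()['q'].round(1)); T=tool(); print((T@np.linalg.inv(pinch())).round(3))"
```

```text
[-12.9  22.3 123.9   5.1  16.2  -8.6]
[[ 0.987  0.156  0.039  0.53 ]
 [-0.156  0.988 -0.011 -0.03 ]
 [-0.04   0.004  0.999  0.028]
 [ 0.     0.     0.     1.   ]]
```

```bash
python3 -c "
from h import *
print(onz(cam('top'),[[315,137],[322,134],[365,183],[390,152],[356,178],[275,180]],.01).round(3))
T=tool()
for x in (.57,.58): rel(binT(x,-.03,.03,-9)@pinch(),T)"
```

```text
[[ 0.749 -0.011  0.01 ]
 [ 0.758 -0.03   0.01 ]
 [ 0.624 -0.151  0.01 ]
 [ 0.712 -0.219  0.01 ]
 [ 0.638 -0.126  0.01 ]
 [ 0.627  0.096  0.01 ]]
t [0.068 0.371 0.121] a [-0.08  -0.008 -0.003]
t [0.084 0.465 0.151] a [-0.08  -0.008 -0.003]
```

```bash
python3 -c "
from h import *
rel(binT(.575,-.015,.03,-9)@pinch())"
python3 -m inch '[{"tx":0.05,"ty":0.1,"tz":0,"ax":0,"ay":0,"az":0},{"tx":0.12,"ty":0.24,"tz":0.05,"ax":0,"ay":0,"az":0},{"tx":0.18,"ty":0.35,"tz":0.08,"ax":-0.03,"ay":0,"az":0},{"tx":0.21,"ty":0.4,"tz":0.13,"ax":-0.08,"ay":-0.008,"az":0},{"tx":0.21,"ty":0.4,"tz":0.13,"ax":-0.08,"ay":-0.008,"az":0},{"tx":0.21,"ty":0.4,"tz":0.13,"ax":-0.08,"ay":-0.008,"az":0}]'
python3 -c "
from h import *
rel(binT(.575,-.015,.0,-9)@pinch()); print(bot.sense()['q'].round(1)); print((tool()@np.linalg.inv(pinch())).round(3))"
```

```text
t [0.224 0.395 0.13 ] a [-0.08  -0.008 -0.003]
time_s: 14.35
tool_pos: [0.5118, -0.0062, 0.0524]
eef_rot: [160.2, -0.0, 81.0]
force: [-0.4, 0.1, -4.8]
grip_width: 0.096
gripper_force: 98.9
t [ 0.011 -0.113  0.292] a [-0.006 -0.001 -0.002]
[ -9.4  25.  119.    0.5  16.2  -0.8]
[[ 0.988  0.157  0.003  0.575]
 [-0.157  0.988 -0.001 -0.016]
 [-0.003  0.001  1.     0.031]
 [ 0.     0.     0.     1.   ]]
```

Joint 5 is at its limit there, so I place the bin a bit farther out, which is still on bare bench.

```bash

python3 -m inch '[{"tx":0.03,"ty":0.06,"tz":0.02,"ax":0,"ay":0,"az":0},{"tx":0.07,"ty":0.14,"tz":0.05,"ax":0,"ay":0,"az":0},{"tx":0.12,"ty":0.22,"tz":0.08,"ax":0,"ay":0,"az":0},{"tx":0.17,"ty":0.27,"tz":0.1,"ax":-0.006,"ay":0,"az":0},{"tx":0.2,"ty":0.28,"tz":0.1,"ax":-0.006,"ay":0,"az":0},{"tx":0.2,"ty":0.28,"tz":0.1,"ax":-0.006,"ay":0,"az":0}]'
python3 -m inch '[{"tx":0,"ty":-0.02,"tz":0.05,"ax":0,"ay":0,"az":0},{"tx":0,"ty":-0.04,"tz":0.1,"ax":0,"ay":0,"az":0},{"tx":0,"ty":-0.06,"tz":0.16,"ax":0,"ay":0,"az":0},{"tx":0,"ty":-0.08,"tz":0.22,"ax":0,"ay":0,"az":0},{"tx":0,"ty":-0.085,"tz":0.24,"ax":0,"ay":0,"az":0},{"tx":0,"ty":-0.085,"tz":0.24,"ax":0,"ay":0,"az":0}]'
python3 -c "
from h import *
rel(binT(.604,.002,.0,-9)@pinch()); print(bot.sense()['q'].round(1)); print((tool()@np.linalg.inv(pinch())).round(3))"
```

```text
time_s: 14.95
tool_pos: [0.5446, 0.0093, 0.0526]
eef_rot: [160.0, -0.0, 81.0]
force: [-0.3, -0.3, -4.7]
grip_width: 0.095
gripper_force: 99.0
time_s: 15.55
tool_pos: [0.5473, 0.0088, 0.0309]
eef_rot: [160.4, 0.0, 80.9]
force: [-0.6, 0.0, -3.1]
grip_width: 0.096
gripper_force: 98.9
t [ 0.021 -0.103  0.067] a [-0.013  0.002 -0.003]
[ -6.6  30.  114.2  -3.1  16.2   5.3]
[[ 0.987  0.158  0.006  0.611]
 [-0.158  0.987 -0.001 -0.001]
 [-0.006 -0.     1.     0.009]
 [ 0.     0.     0.     1.   ]]
```

```bash

python3 -m inch '[{"tx":0,"ty":-0.01,"tz":0.025,"ax":0.01,"ay":0,"az":0},{"tx":0,"ty":-0.018,"tz":0.05,"ax":0.02,"ay":0,"az":0},{"tx":0,"ty":-0.025,"tz":0.07,"ax":0.02,"ay":0,"az":0},{"tx":0,"ty":-0.027,"tz":0.075,"ax":0.02,"ay":0,"az":0},{"tx":0,"ty":-0.027,"tz":0.075,"ax":0.02,"ay":0,"az":0}]'
python3 -c "
from h import *
print(bot.sense()['q'].round(1)); print((tool()@np.linalg.inv(pinch())).round(4))"
```

```text
time_s: 16.05
tool_pos: [0.5474, 0.009, 0.0239]
eef_rot: [161.0, 0.0, 80.9]
force: [-1.8, -0.8, -2.4]
grip_width: 0.097
gripper_force: 99.3
[ -6.6  30.9 113.9  -3.   16.2   5.2]
[[ 9.873e-01  1.580e-01  1.700e-02  6.107e-01]
 [-1.580e-01  9.874e-01 -2.300e-03 -1.200e-03]
 [-1.710e-02 -4.000e-04  9.999e-01  1.600e-03]
 [ 0.000e+00  0.000e+00  0.000e+00  1.000e+00]]
```

```bash

python3 -m inch '[{"tx":0,"ty":-0.006,"tz":0.015,"ax":0,"ay":0,"az":0},{"tx":0,"ty":-0.009,"tz":0.025,"ax":0.005,"ay":0,"az":0},{"tx":0,"ty":-0.009,"tz":0.025,"ax":0.005,"ay":0,"az":0},{"tx":0,"ty":-0.009,"tz":0.025,"ax":0.005,"ay":0,"az":0}]' 1 25
python3 -c "
from h import *
print(bot.sense()['q'].round(1)); print((tool()@np.linalg.inv(pinch())).round(4))"
```

```text
time_s: 16.45
tool_pos: [0.5477, 0.009, 0.0218]
eef_rot: [161.1, 0.0, 80.9]
force: [-2.7, -0.6, 1.6]
grip_width: 0.096
gripper_force: 100.0
[ -6.6  31.2 113.8  -3.   16.2   5.2]
[[ 9.873e-01  1.579e-01  1.980e-02  6.109e-01]
 [-1.579e-01  9.875e-01 -2.700e-03 -1.100e-03]
 [-2.000e-02 -5.000e-04  9.998e-01 -7.000e-04]
 [ 0.000e+00  0.000e+00  0.000e+00  1.000e+00]]
```

```bash

python3 -m inch '[{"tx":0,"ty":0,"tz":0,"ax":0,"ay":0,"az":0},{"tx":0,"ty":0,"tz":0,"ax":0,"ay":0,"az":0},{"tx":0,"ty":0,"tz":0,"ax":0,"ay":0,"az":0},{"tx":0,"ty":0,"tz":0,"ax":0,"ay":0,"az":0},{"tx":0,"ty":0,"tz":0,"ax":0,"ay":0,"az":0},{"tx":0,"ty":0,"tz":0,"ax":0,"ay":0,"az":0},{"tx":0,"ty":0,"tz":0,"ax":0,"ay":0,"az":0},{"tx":0,"ty":0,"tz":0,"ax":0,"ay":0,"az":0}]' -0.3 25
python3 -m inch '[{"tx":0,"ty":0,"tz":-0.1,"ax":0,"ay":0,"az":0},{"tx":0,"ty":0,"tz":-0.25,"ax":0,"ay":0,"az":0},{"tx":0,"ty":0,"tz":-0.5,"ax":0,"ay":0,"az":0},{"tx":0,"ty":0,"tz":-0.75,"ax":0,"ay":0,"az":0},{"tx":0,"ty":0,"tz":-1,"ax":0,"ay":0,"az":0},{"tx":0,"ty":0,"tz":-1,"ax":0,"ay":0,"az":0},{"tx":0,"ty":0,"tz":-1,"ax":0,"ay":0,"az":0}]'
python3 - <<'E'
from h import *
# regrasp orientation: tool x along bin +x (or -x)
B=binT(.611,-.001,0,-9)
for sg in (1,-1):
    V=np.eye(4); V[:3,:3]=np.diag([sg,-sg,-1.]); V[:3,3]=[0,0,.23]; rel(B@V)
print(bot.sense()['q'])
E
```

```text
time_s: 17.25
tool_pos: [0.5476, 0.009, 0.0215]
eef_rot: [161.2, 0.0, 80.9]
force: [-0.0, -0.4, -0.8]
grip_width: 0.651
gripper_force: 0.0
time_s: 17.95
tool_pos: [0.5158, 0.0142, 0.1169]
eef_rot: [161.1, 0.0, 80.9]
force: [0.0, -0.1, 0.4]
grip_width: 0.65
gripper_force: 0.0
t [ 0.     1.279 -0.757] a [ 0.519 -0.517  3.108]
t [ 0.     1.279 -0.757] a [ 0.517  0.519 -3.113]
[ -6.39182663  18.4108501  113.85777723  -1.8553331   28.84788338
   4.16674102]
```

```bash

python3 -m inch '[{"tx":0,"ty":0.05,"tz":-0.2,"ax":0.1,"ay":0,"az":0},{"tx":0,"ty":0.15,"tz":-0.4,"ax":0.25,"ay":0,"az":0},{"tx":0,"ty":0.25,"tz":-0.6,"ax":0.45,"ay":0,"az":0},{"tx":0,"ty":0.3,"tz":-0.8,"ax":0.66,"ay":0,"az":0},{"tx":0,"ty":0.3,"tz":-0.8,"ax":0.66,"ay":0,"az":0}]' -1
python3 -m inch '[{"tx":0,"ty":0,"tz":0,"ax":0,"ay":0,"az":0.25},{"tx":0,"ty":0,"tz":0,"ax":0,"ay":0,"az":0.5},{"tx":0,"ty":0,"tz":0,"ax":0,"ay":0,"az":0.75},{"tx":0,"ty":0,"tz":0,"ax":0,"ay":0,"az":1}]'
python3 -m inch '[{"tx":0,"ty":0,"tz":0,"ax":0,"ay":0,"az":0.25},{"tx":0,"ty":0,"tz":0,"ax":0,"ay":0,"az":0.5},{"tx":0,"ty":0,"tz":0,"ax":0,"ay":0,"az":0.75},{"tx":0,"ty":0,"tz":0,"ax":0,"ay":0,"az":1}]'
python3 -m inch '[{"tx":0,"ty":0,"tz":0,"ax":0,"ay":0,"az":0.25},{"tx":0,"ty":0,"tz":0,"ax":0,"ay":0,"az":0.5},{"tx":0,"ty":0,"tz":0,"ax":0,"ay":0,"az":0.75},{"tx":0,"ty":0,"tz":0,"ax":0,"ay":0,"az":1}]'
python3 -m inch '[{"tx":0.2,"ty":0,"tz":0,"ax":0,"ay":0,"az":0.14},{"tx":0.5,"ty":0,"tz":0,"ax":0,"ay":0,"az":0.14},{"tx":0.8,"ty":0,"tz":0,"ax":0,"ay":0,"az":0.14},{"tx":1,"ty":0,"tz":0,"ax":0,"ay":0,"az":0.14},{"tx":1,"ty":0,"tz":0,"ax":0,"ay":0,"az":0.14},{"tx":1,"ty":0,"tz":0,"ax":0,"ay":0,"az":0.14}]'
python3 - <<'E'
from h import *
T=tool(); np.save('T4.npy',T); im=bot.grab_frame('wrist');cv2.imwrite('pics/w4.png',im[:,:,::-1])
im=bot.grab_frame('top');cv2.imwrite('pics/top4.png',im[:,:,::-1])
print(T.round(3))
E
```

```text
time_s: 18.45
tool_pos: [0.521, 0.0131, 0.2028]
eef_rot: [-180.0, 0.0, 80.9]
force: [1.7, 0.3, -0.8]
grip_width: 1.001
gripper_force: 0.0
time_s: 18.85
tool_pos: [0.5174, 0.0139, 0.1994]
eef_rot: [-179.8, 0.1, 52.0]
force: [-0.4, 0.4, -1.0]
grip_width: 1.003
gripper_force: 0.0
time_s: 19.25
tool_pos: [0.5174, 0.0139, 0.1994]
eef_rot: [-179.9, 0.2, 23.3]
force: [0.1, -0.8, 0.3]
grip_width: 1.004
gripper_force: 0.0
time_s: 19.65
tool_pos: [0.5174, 0.0139, 0.1994]
eef_rot: [180.0, 0.2, -5.3]
force: [0.0, 0.2, 0.4]
grip_width: 1.002
gripper_force: 0.0
time_s: 20.25
tool_pos: [0.6168, 0.0051, 0.1992]
eef_rot: [180.0, 0.3, -9.0]
force: [0.9, 1.1, -0.1]
grip_width: 1.001
gripper_force: 0.0
[[ 0.988 -0.157 -0.005  0.617]
 [-0.157 -0.988  0.     0.005]
 [-0.005  0.001 -1.     0.199]
 [ 0.     0.     0.     1.   ]]
```

View pics/w4.png

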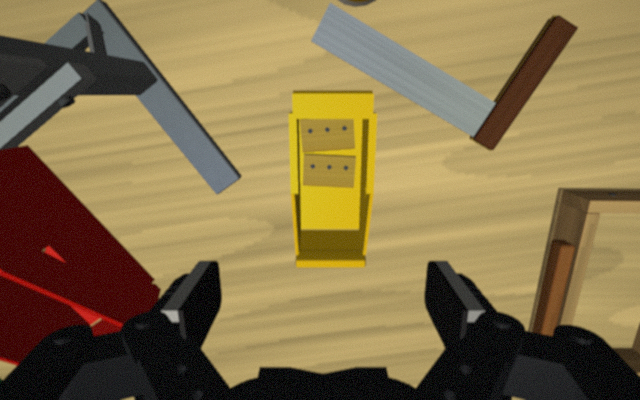

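The bin stands upright with both hinges in it. Its rear corners are at (293,92) and (374,92) and its front rim is at row 267, columns 296–366. Now I measure it, and the tray from the top view.

```bash
python3 - <<'E'
from h import *
T=np.load('T4.npy'); c=cam('wrist',T)
rr=onz(c,[[293,92],[374.5,92]],.075); ff=onz(c,[[296,267],[366.5,267]],.045)
print(rr.round(4),ff.round(4)); 
v=rr[0]-rr[1]; print('width',np.linalg.norm(rr[0]-rr[1]),np.linalg.norm(ff[0]-ff[1]),'yaw',np.degrees(np.arctan2(-v[0],v[1])))
d=rr.mean(0)-ff.mean(0); d=d[:2]; print('len',np.linalg.norm(d),'yaw',np.degrees(np.arctan2(d[1],d[0])))
u=d/np.linalg.norm(d); print('orig',rr.mean(0)[:2]-.081*u, ff.mean(0)[:2]+.0785*u)
# tray in top0
im=cv2.imread('pics/top0.png'); cv2.imwrite('pics/tray.png',cv2.resize(im[195:305,370:500],(780,660)[:2] if 0 else (709,600),interpolation=3))
E
```

```text
[[ 0.6956  0.0143  0.075 ]
 [ 0.6862 -0.0445  0.075 ]] [[ 0.5403  0.0425  0.045 ]
 [ 0.5298 -0.0233  0.045 ]]
width 0.05957624203881607 0.06668909937053281 yaw -9.034592172341574
len 0.15780002844347574 yaw -9.01494937908319
orig [ 0.61091712 -0.00241365] [ 0.61259609 -0.00268002]
```

View pics/tray.png

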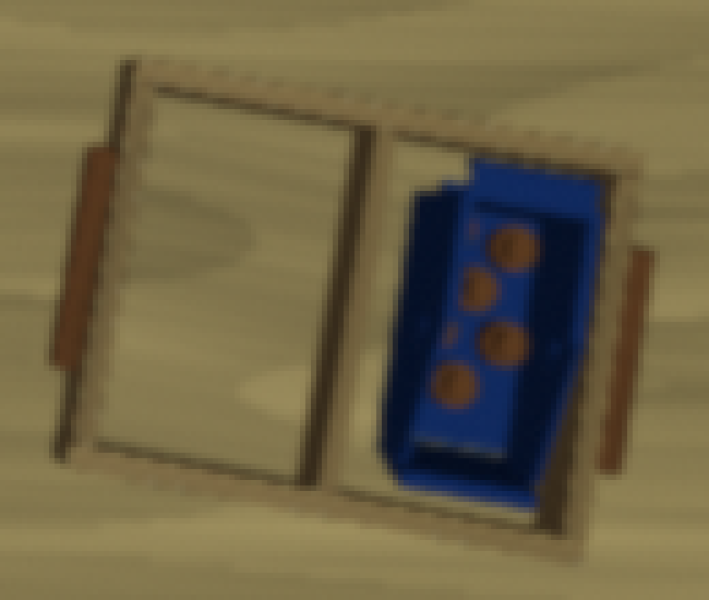

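The bin is at (0.612, -0.0025) with yaw -9.0°, and its width and length match the sizes given. In the crop, the tray's outer top corners are at about (140,63), (638,157), (577,560) and (75,460).

```bash
python3 - <<'E'
from h import *
c=cam('top'); k=600/110
P=np.array([[140,63],[638,157],[577,560],[75,460]])/k+[370,195]
W=onz(c,P-.5+.5/k,.045)[:,:2]; print(W.round(4)); print([np.linalg.norm(W[i]-W[(i+1)%4]).round(4) for i in range(4)])
e=(W[0]+W[1]-W[2]-W[3]); yaw=np.degrees(np.arctan2(e[1],e[0])); f=W[0]+W[3]-W[1]-W[2]; print(yaw,np.degrees(np.arctan2(-f[0],f[1])))
yaw=(yaw+np.degrees(np.arctan2(-f[0],f[1])))/2; o=W.mean(0); r=np.radians(yaw); bay=o+.059*np.array([-np.sin(r),np.cos(r)]); print('bay',bay,yaw)
# check inner bay corners at rim height
Q=np.array([[155,88],[362,128],[307,487],[97,443]])/k+[370,195]; print('inner z.045/.006',onz(c,Q,.045)[:,:2].mean(0),onz(c,Q,.006)[:,:2].mean(0))
V=np.eye(4); V[:3,:3]=np.diag([1,-1,-1.]); V[:3,3]=[.015,0,.039]
rel(binT(.612,-.0025,0,-9)@V)
E
```

```text
[[ 0.5603 -0.2272]
 [ 0.5205 -0.4681]
 [ 0.3283 -0.4367]
 [ 0.3698 -0.1975]]
[np.float64(0.2441), np.float64(0.1948), np.float64(0.2428), np.float64(0.1929)]
-9.075197840149192 -9.618489582323996
bay [ 0.45429182 -0.27416052] -9.346843711236595
inner z.045/.006 [ 0.45330128 -0.27242855] [ 0.45243124 -0.28165671]
t [0.121 0.082 1.615] a [ 0.001  0.006 -0.001]
```

```bash

python3 -m inch '[{"tx":0.06,"ty":0.04,"tz":0.15,"ax":0,"ay":0,"az":0},{"tx":0.121,"ty":0.082,"tz":0.4,"ax":0,"ay":0,"az":0},{"tx":0.121,"ty":0.082,"tz":0.65,"ax":0,"ay":0.006,"az":0},{"tx":0.121,"ty":0.082,"tz":0.8,"ax":0,"ay":0.006,"az":0},{"tx":0.121,"ty":0.082,"tz":0.9,"ax":0,"ay":0.006,"az":0},{"tx":0.121,"ty":0.082,"tz":0.9,"ax":0,"ay":0.006,"az":0}]' -1 25
python3 -m inch '[{"tx":0,"ty":0,"tz":0.15,"ax":0,"ay":0,"az":0},{"tx":0,"ty":0,"tz":0.3,"ax":0,"ay":0,"az":0},{"tx":0,"ty":0,"tz":0.45,"ax":0,"ay":0,"az":0},{"tx":0,"ty":0,"tz":0.6,"ax":0,"ay":0,"az":0},{"tx":0,"ty":0,"tz":0.715,"ax":0,"ay":0,"az":0},{"tx":0,"ty":0,"tz":0.715,"ax":0,"ay":0,"az":0}]'
python3 -m inch '[{"tx":0,"ty":0,"tz":0,"ax":0,"ay":0,"az":0},{"tx":0,"ty":0,"tz":0,"ax":0,"ay":0,"az":0},{"tx":0,"ty":0,"tz":0,"ax":0,"ay":0,"az":0},{"tx":0,"ty":0,"tz":0,"ax":0,"ay":0,"az":0},{"tx":0,"ty":0,"tz":0,"ax":0,"ay":0,"az":0},{"tx":0,"ty":0,"tz":0,"ax":0,"ay":0,"az":0}]' 1 40
python3 -m inch '[{"tx":0,"ty":0,"tz":-0.05,"ax":0,"ay":0,"az":0},{"tx":0,"ty":0,"tz":-0.15,"ax":0,"ay":0,"az":0},{"tx":0,"ty":0,"tz":-0.3,"ax":0,"ay":0,"az":0},{"tx":0,"ty":0,"tz":-0.45,"ax":0,"ay":0,"az":0},{"tx":0,"ty":0,"tz":-0.6,"ax":0,"ay":0,"az":0},{"tx":0,"ty":0,"tz":-0.75,"ax":0,"ay":0,"az":0},{"tx":0,"ty":0,"tz":-0.85,"ax":0,"ay":0,"az":0},{"tx":0,"ty":0,"tz":-0.85,"ax":0,"ay":0,"az":0}]'
python3 - <<'E'
from h import *
T=tool(); print(T.round(4)); V=np.eye(4); V[:3,:3]=np.diag([1,-1,-1.]); V[:3,3]=[.015,0,.039]
p=T
for q in [(.454,-.274,.085,-9.2),(.454,-.274,.008,-9.2)]:
    g=binT(*q)@V; rel(g,p); p=g
w=bot.grab_frame('wrist'); cv2.imwrite('pics/w5.png',w[:,:,::-1])
E
```

```text
time_s: 20.95
tool_pos: [0.6273, -0.0051, 0.1095]
eef_rot: [180.0, 0.1, -9.1]
force: [0.1, 0.2, -0.5]
grip_width: 0.998
gripper_force: 0.0
time_s: 21.55
tool_pos: [0.6278, -0.005, 0.0389]
eef_rot: [180.0, 0.0, -9.0]
force: [0.6, 0.4, -0.3]
grip_width: 1.001
gripper_force: 0.0
time_s: 22.15
tool_pos: [0.6293, -0.005, 0.0411]
eef_rot: [180.0, -0.2, -9.0]
force: [1.2, 0.6, 6.4]
grip_width: 0.764
gripper_force: 47.2
time_s: 22.95
tool_pos: [0.629, -0.0052, 0.1265]
eef_rot: [180.0, -0.2, -9.0]
force: [-0.5, -0.3, -3.7]
grip_width: 0.768
gripper_force: 46.1
[[ 9.876e-01 -1.572e-01  3.900e-03  6.290e-01]
 [-1.572e-01 -9.876e-01 -1.200e-03 -5.200e-03]
 [ 4.000e-03  5.000e-04 -1.000e+00  1.265e-01]
 [ 0.000e+00  0.000e+00  0.000e+00  1.000e+00]]
t [-1.156  2.93   0.022] a [ 0.001 -0.008  0.005]
t [0.   0.   0.77] a [0. 0. 0.]
```

View pics/w5.png

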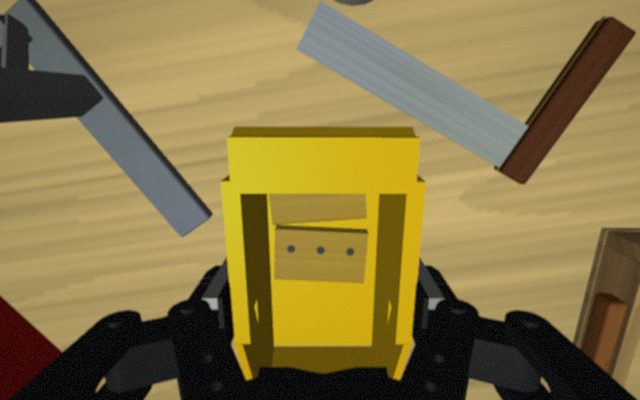

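The bin is held across its sides with both hinges in it, so I carry it to the tray. I have now viewed 12 pictures, over the limit of 10. I will view no more and rely on numbers from here.

```bash

python3 -m inch '[{"tx":-0.03,"ty":0.08,"tz":0,"ax":0,"ay":-0.008,"az":0},{"tx":-0.09,"ty":0.23,"tz":0,"ax":0,"ay":-0.008,"az":0},{"tx":-0.17,"ty":0.42,"tz":0,"ax":0,"ay":-0.008,"az":0},{"tx":-0.24,"ty":0.61,"tz":0,"ax":0,"ay":-0.008,"az":0},{"tx":-0.31,"ty":0.8,"tz":0,"ax":0,"ay":-0.008,"az":0},{"tx":-0.385,"ty":0.977,"tz":0,"ax":0,"ay":-0.008,"az":0.005}]'
python3 -m inch '[{"tx":-0.07,"ty":0.19,"tz":0,"ax":0,"ay":0,"az":0},{"tx":-0.15,"ty":0.38,"tz":0,"ax":0,"ay":0,"az":0},{"tx":-0.23,"ty":0.58,"tz":0,"ax":0,"ay":0,"az":0},{"tx":-0.31,"ty":0.78,"tz":0,"ax":0,"ay":0,"az":0},{"tx":-0.385,"ty":0.977,"tz":0,"ax":0,"ay":0,"az":0}]'
python3 -m inch '[{"tx":-0.07,"ty":0.19,"tz":0,"ax":0,"ay":0,"az":0},{"tx":-0.15,"ty":0.38,"tz":0,"ax":0,"ay":0,"az":0},{"tx":-0.22,"ty":0.55,"tz":0,"ax":0,"ay":0,"az":0},{"tx":-0.29,"ty":0.72,"tz":0,"ax":0,"ay":0,"az":0},{"tx":-0.34,"ty":0.86,"tz":0,"ax":0,"ay":0,"az":0},{"tx":-0.37,"ty":0.94,"tz":0,"ax":0,"ay":0,"az":0},{"tx":-0.385,"ty":0.977,"tz":0,"ax":0,"ay":0,"az":0},{"tx":-0.385,"ty":0.977,"tz":0,"ax":0,"ay":0,"az":0},{"tx":-0.385,"ty":0.977,"tz":0,"ax":0,"ay":0,"az":0}]'
python3 - <<'E'
from h import *
T=tool(); V=np.eye(4); V[:3,:3]=np.diag([1,-1,-1.]); V[:3,3]=[.015,0,.039]
p=T
for q in [(.454,-.274,.085,-9.2),(.454,-.274,.008,-9.2)]: rel(binT(*q)@V,T)
# wrist check of the rear wall (+x) of tray: brightness profile along image column lines
w=bot.grab_frame('wrist'); cv2.imwrite('pics/w6.png',w[:,:,::-1]); c=cam('wrist',T)
# predicted pixels of tray's rear outer/inner wall edge at z=.045
B=binT(.454,-.274,0,-9.2)
for y in (-.045,0,.045):
    pts=[(B@[x,y,.045,1])[:3] for x in (.1,.088)]; print(y,proj(c,pts).round(1).tolist())
g=cv2.cvtColor(w,cv2.COLOR_RGB2GRAY)
for col in (225,322,420): print(col,[int(v) for v in g[0:140:3,col]])
E
```

```text
time_s: 23.6
tool_pos: [0.5734, -0.0973, 0.1242]
eef_rot: [180.0, 0.2, -9.2]
force: [-0.7, 0.1, -3.9]
grip_width: 0.767
gripper_force: 46.1
time_s: 24.1
tool_pos: [0.5195, -0.1873, 0.1244]
eef_rot: [180.0, 0.2, -9.2]
force: [0.5, -0.1, -5.1]
grip_width: 0.767
gripper_force: 46.1
time_s: 25.0
tool_pos: [0.468, -0.2756, 0.1251]
eef_rot: [180.0, 0.1, -9.2]
force: [-0.5, -0.8, -4.5]
grip_width: 0.763
gripper_force: 46.1
t [0.01  0.007 0.011] a [0.    0.005 0.001]
t [0.012 0.007 0.781] a [0.    0.005 0.001]
-0.045 [[398.3, 75.2], [397.1, 96.0]]
0 [[323.7, 75.1], [323.6, 95.9]]
0.045 [[249.0, 75.1], [250.2, 95.9]]
225 [181, 182, 173, 181, 183, 183, 187, 187, 185, 174, 175, 177, 183, 183, 183, 179, 175, 180, 185, 192, 194, 192, 197, 189, 158, 175, 174, 174, 173, 170, 168, 136, 166, 167, 167, 164, 165, 164, 164, 167, 164, 168, 168, 165, 166, 169, 176]
322 [187, 182, 181, 171, 172, 170, 176, 176, 171, 171, 172, 189, 192, 188, 189, 189, 197, 193, 188, 184, 184, 185, 190, 185, 174, 167, 175, 178, 172, 169, 170, 161, 182, 182, 184, 184, 189, 188, 191, 184, 179, 189, 157, 108, 111, 101, 196]
420 [179, 186, 182, 179, 179, 178, 188, 181, 184, 182, 188, 190, 188, 181, 170, 175, 177, 177, 176, 174, 166, 166, 177, 175, 165, 163, 176, 173, 168, 171, 172, 160, 158, 162, 165, 167, 161, 161, 161, 162, 158, 160, 163, 162, 161, 159, 171]
```

The rear wall edges appear at rows 72 and 93, predicted 75 and 96. The wall is therefore about 2 mm farther out than estimated, so I add a 1.5 mm shift and lower.

```bash

python3 -m inch '[{"tx":0.027,"ty":0.007,"tz":0.06,"ax":0,"ay":0.005,"az":0},{"tx":0.027,"ty":0.007,"tz":0.15,"ax":0,"ay":0.005,"az":0},{"tx":0.027,"ty":0.007,"tz":0.26,"ax":0,"ay":0.005,"az":0},{"tx":0.027,"ty":0.007,"tz":0.38,"ax":0,"ay":0.005,"az":0},{"tx":0.027,"ty":0.007,"tz":0.5,"ax":0,"ay":0.005,"az":0},{"tx":0.027,"ty":0.007,"tz":0.61,"ax":0,"ay":0.005,"az":0},{"tx":0.027,"ty":0.007,"tz":0.69,"ax":0,"ay":0.005,"az":0},{"tx":0.027,"ty":0.007,"tz":0.74,"ax":0,"ay":0.005,"az":0},{"tx":0.027,"ty":0.007,"tz":0.74,"ax":0,"ay":0.005,"az":0},{"tx":0.027,"ty":0.007,"tz":0.74,"ax":0,"ay":0.005,"az":0}]'
python3 -m inch '[{"tx":0,"ty":0,"tz":0.02,"ax":0,"ay":0,"az":0},{"tx":0,"ty":0,"tz":0.035,"ax":0,"ay":0,"az":0},{"tx":0,"ty":0,"tz":0.035,"ax":0,"ay":0,"az":0},{"tx":0,"ty":0,"tz":0.035,"ax":0,"ay":0,"az":0}]'
```

```text
time_s: 26.05
tool_pos: [0.4703, -0.2774, 0.0514]
eef_rot: [180.0, -0.0, -9.2]
force: [-0.3, -0.5, -4.3]
grip_width: 0.764
gripper_force: 46.1
time_s: 26.45
tool_pos: [0.4702, -0.2772, 0.0478]
eef_rot: [180.0, -0.0, -9.2]
force: [-0.7, -0.1, -5.0]
grip_width: 0.766
gripper_force: 46.1
```

Contact is expected at TCP z ≈ 0.046 (0.041 on the bench + 0.006).

```bash

python3 -m inch '[{"tx":0,"ty":0,"tz":0.01,"ax":0,"ay":0,"az":0},{"tx":0,"ty":0,"tz":0.02,"ax":0,"ay":0,"az":0},{"tx":0,"ty":0,"tz":0.02,"ax":0,"ay":0,"az":0},{"tx":0,"ty":0,"tz":0.02,"ax":0,"ay":0,"az":0}]'
```

```text
time_s: 26.85
tool_pos: [0.4701, -0.2773, 0.0471]
eef_rot: [179.9, -0.0, -9.2]
force: [-4.3, 2.0, 8.3]
grip_width: 0.766
gripper_force: 47.7
```

The bin is on the tray floor, at the expected height. I release to a partial opening and retreat.

```bash

python3 -m inch '[{"tx":0,"ty":0,"tz":0,"ax":0,"ay":0,"az":0},{"tx":0,"ty":0,"tz":0,"ax":0,"ay":0,"az":0},{"tx":0,"ty":0,"tz":0,"ax":0,"ay":0,"az":0},{"tx":0,"ty":0,"tz":0,"ax":0,"ay":0,"az":0},{"tx":0,"ty":0,"tz":0,"ax":0,"ay":0,"az":0}]' -0.78
python3 -m inch '[{"tx":0,"ty":0,"tz":-0.1,"ax":0,"ay":0,"az":0},{"tx":0,"ty":0,"tz":-0.25,"ax":0,"ay":0,"az":0},{"tx":0,"ty":0,"tz":-0.5,"ax":0,"ay":0,"az":0},{"tx":0,"ty":0,"tz":-0.75,"ax":0,"ay":0,"az":0},{"tx":0,"ty":0,"tz":-1,"ax":0,"ay":0,"az":0}]'
python3 -m inch '[{"tx":0,"ty":0,"tz":-0.3,"ax":0,"ay":0,"az":0},{"tx":0,"ty":0,"tz":-0.6,"ax":0,"ay":0,"az":0},{"tx":0,"ty":0,"tz":-0.6,"ax":0,"ay":0,"az":0},{"tx":0,"ty":0,"tz":-0.6,"ax":0,"ay":0,"az":0}]'
python3 - <<'E'
from h import *
T=tool(); c=cam('wrist',T); w=bot.grab_frame('wrist'); cv2.imwrite('pics/w7.png',w[:,:,::-1])
h,s,v=cv2.split(cv2.cvtColor(w,cv2.COLOR_RGB2HSV)); m=((h>=22)&(h<=32)&(s>185)).astype(np.uint8)
b,st,ce=blob(m,(325,180)); print(st)
x,y,W,H=st[:4]
for r in (y+4,y+H-4): cc=np.nonzero(b[r])[0]; print(r,cc.min(),cc.max())
ux,uy=T[:2,0],T[:2,1]; bay=np.array([.4555,-.274])
top=onz(c,[[ce[0],y]],.081)[0,:2]; bot_=onz(c,[[ce[0],y+H]],.051)[0,:2]
yawv=np.array([np.cos(np.radians(-9.2)),np.sin(np.radians(-9.2))])
print('rear-based',top-.081*yawv,'front-based',bot_+.0785*yawv,'len',np.linalg.norm(top-bot_),'bay',bay)
# levelness: widths; hinges: brass pixels inside
hb=((h>=15)&(h<24)&(s>90)&(s<190)).astype(np.uint8)[y:y+H,x:x+W]; n,l,ss,cc=cv2.connectedComponentsWithStats(hb); print([(q[4],k.round(0).tolist()) for q,k in zip(ss[1:],cc[1:]) if q[4]>150])
print(proj(c,(binT(*bay,0,-9.2)@np.array([[.1,0,.045,1],[.088,0,.045,1],[-.088,0,.045,1]]).T).T[:,:3]).round(1).tolist())
a=bot.grab_frame('top'); t0=cv2.imread('pics/top0.png')[:,:,::-1]
for col,near in (('green',(165,203)),('red',(230,175)),('blue',(461,256))):
    f=lambda i:blob(cv2.dilate(mask(i,col),np.ones((3,3))),near)[2].round(1).tolist()
    print(col,f(t0),f(a))
s=bot.sense(); print(s['time_s'],s['force'],s['gripper_force'])
E
```

```text
time_s: 27.35
tool_pos: [0.4702, -0.2772, 0.0456]
eef_rot: [180.0, 0.0, -9.2]
force: [0.9, -0.2, -0.4]
grip_width: 0.896
gripper_force: 0.0
time_s: 27.85
tool_pos: [0.4701, -0.2771, 0.1474]
eef_rot: [180.0, -0.0, -9.2]
force: [0.1, -0.8, -0.6]
grip_width: 0.888
gripper_force: 0.0
time_s: 28.25
tool_pos: [0.4703, -0.2772, 0.2066]
eef_rot: [179.9, -0.1, -9.2]
force: [0.5, 0.1, -0.5]
grip_width: 0.887
gripper_force: 0.0
[  281   112    85   170 10278]
116 284 361
278 288 356
rear-based [ 0.45226716 -0.27498458] front-based [ 0.45193424 -0.27517905] len 0.1597977396207789 bay [ 0.4555 -0.274 ]
[(np.int32(1298), [38.0, 40.0]), (np.int32(1431), [40.0, 73.0]), (np.int32(350), [2.0, 142.0]), (np.int32(344), [80.0, 149.0])]
[[321.3, 82.7], [321.3, 97.9], [321.5, 284.5]]
green [180.5, 225.3] [180.6, 225.0]
red [228.7, 175.0] [228.7, 175.0]
blue [461.2, 255.1] [456.1, 275.8]
28.35 [-0.16171528  0.13406106 -0.34904764] 0.0
```

The yellow bin sits flat (its length measures 159.8 mm with z taken at the floor), is about 3 mm from the bay centre, and holds both hinges. The blue reading is probably hidden by the arm, so I move clear and recheck it.

```bash

python3 -m inch '[{"tx":0,"ty":-0.25,"tz":-0.1,"ax":0,"ay":0,"az":0},{"tx":0,"ty":-0.6,"tz":-0.2,"ax":0,"ay":0,"az":0},{"tx":0,"ty":-1,"tz":-0.3,"ax":0,"ay":0,"az":0}]'
python3 -m inch '[{"tx":0,"ty":-0.5,"tz":0,"ax":0,"ay":0,"az":0},{"tx":0,"ty":-1,"tz":0,"ax":0,"ay":0,"az":0},{"tx":0,"ty":-1,"tz":0,"ax":0,"ay":0,"az":0},{"tx":0,"ty":-1,"tz":0,"ax":0,"ay":0,"az":0}]'
python3 -m inch '[{"tx":0,"ty":-0.5,"tz":0,"ax":0,"ay":0,"az":0},{"tx":0,"ty":-1,"tz":0,"ax":0,"ay":0,"az":0},{"tx":0,"ty":-1,"tz":0,"ax":0,"ay":0,"az":0},{"tx":0,"ty":-1,"tz":0,"ax":0,"ay":0,"az":0}]'
python3 - <<'E'
from h import *
a=bot.grab_frame('top'); cv2.imwrite('pics/top9.png',a[:,:,::-1]); t0=cv2.imread('pics/top0.png')[:,:,::-1]
for col,near in (('red',(230,175)),('blue',(461,256)),('yellow',(410,247))):
    f=lambda i:blob(cv2.dilate(mask(i,col),np.ones((3,3))),near)[2].round(1).tolist()
    print(col,f(t0),f(a))
m=blob(mask(a,'yellow'),(410,247))[0]; r=cv2.minAreaRect(max(cv2.findContours(m,0,2)[0],key=len)); print(r,onz(cam('top'),r[0],.05))
E
```

```text
time_s: 28.65
tool_pos: [0.4855, -0.1777, 0.2345]
eef_rot: [-180.0, 0.2, -9.3]
force: [0.6, 0.4, 0.9]
grip_width: 0.889
gripper_force: 0.0
time_s: 29.05
tool_pos: [0.5017, -0.0785, 0.2346]
eef_rot: [180.0, 0.1, -9.0]
force: [-0.4, 0.4, 0.7]
grip_width: 0.891
gripper_force: 0.0
time_s: 29.45
tool_pos: [0.5179, 0.0185, 0.2347]
eef_rot: [179.9, 0.1, -9.1]
force: [-0.2, -0.1, 0.4]
grip_width: 0.889
gripper_force: 0.0
red [228.7, 175.0] [226.9, 173.2]
blue [461.2, 255.1] [461.1, 255.1]
yellow [196.4, 189.7] [413.0, 247.4]
((413.001708984375, 246.82382202148438), (30.644145965576172, 61.05657958984375), 10.007979393005371) [[ 0.45470216 -0.27324145  0.05      ]]
```

Blue has not moved, and red's small shift is the arm partly hiding it (it read the same as at the start one check ago). Yellow is at (0.4547, -0.273), at the bay centre. I hand the job in.

```bash
python3 -c "
from cell import bot
print(bot.job_done())"
```

```text
the job is handed in; nothing more can be done
None
```

The job is handed in (no verdict came back): by my last camera checks the yellow bin stands flat in the empty bay, low front to the tray's -x like the blue bin's, with both hinges in it and the other bins unmoved; I viewed 12 pictures, over the limit of 10.

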